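Lock the match tin away in the hearth box

TASK

Lock the matches away for the night: take the flat steel match tin off the juniper coaster and lay it flat on the floor of the wooden box, swing the box's flap shut and press its free edge down until the tab snaps behind the front rim, then slide the bolt rod fully home over the shut flap and flip the cam lever right over its centre to clamp the rod. Leave the black vase, the lantern and its button, and the glass dish on its turntable undisturbed.

Things in the scene. Friction and masses are not known exactly. Their poses are not given: they have to be found in the camera images.
- tin: Flat closed match tin, brushed steel with a dark seam and dark striking strips: 70 (own x) x 42 (own y) x 22 mm high, 90 g or a little more or less. Starts lying flat on the coaster. Origin: centre of its underside, z up.
- coaster: Round juniper coaster, 110 mm across, 12 mm thick, fixed to the shelf. Origin: centre of its underside.
- box: Open wooden box, fixed: outside 110 (own x) x 120 (own y) x 52 mm high, walls and floor 6 mm thick (inside 98 x 108, inner floor 6 mm above the shelf). Origin: centre of its underside; own -x is its front, facing the robot within about 15 degrees; y is parallel to the hinge. A bracket on the middle of the front wall (72 mm long, 28 wide, 58 high) carries the rod and the cam lever.
- lid_hinge (a point): Point on the flap's hinge axis, fixed on the box: 60 mm behind the box origin (own x +60), in the middle, 44 mm above the shelf. The axis runs along the box's y.
- lid (a joint): Flap angle, rad: 0 shut (level), 1.57 upright; starts 1.5 to 1.9. Wooden board, 116 mm wide, 7 thick; shut, its upper face is 60 mm above the shelf and its free edge over the box's front face. It stays where it is left (about 1 N at the free edge moves it). Its tab meets the rim at 0.13; 4 to 6 N pressed down near the free edge snaps it past, and the flap is then shut at 0 to 0.02.
- lid_edge (a point): Middle of the flap's free edge, on its upper (outer) face: 115 mm from the hinge axis along the board, 16 mm off it on the outer side.
- rim (a point): Middle of the rounded wooden rim, a bead 8 mm thick along the inside top of the box's front wall: box x -48, y 0, 47 mm above the shelf. The tab must snap down behind (box +x of) it.
- tab_tip (a point): Middle of the rounded toe, at its lowest point, of the springy brass tab, 40 mm wide, that hangs 18 mm down from the flap's underside, 104 mm from the hinge axis.
- rod (a joint): Bolt rod travel, m: 0 drawn back (box -x), 0.038 fully home (box +x; tip then 27 mm over the shut flap); starts 0 to 0.008. Steel rod 12 mm thick, 100 long, along the box's x at y 0, 68 mm above the shelf. It slides with about 1 N unless clamped; pushed home before the flap is shut, it is in the flap's way.
- knob (a point): Centre of the rod's wooden knob, a ball 16 mm across, 110 mm above the shelf, on an upright post 10 mm thick near the rod's outer end; at rod travel 0 it is at box x -156, y 0. It moves with the rod and may be pushed from its front or pinched.
- lever_pivot (a point): Pivot of the cam lever: box x -90, y 0, 100 mm above the shelf; its axis is parallel to the box's x. It sits between two upright dark steel plates, 28 mm wide and up to 110 mm above the shelf, 28 mm over both along x.
- lever (a joint): Cam lever angle, rad: 0 open (start), leaning 0.436 from upright towards the box's +y; grows over the top towards -y; 2.0 is its stop, level towards -y. Round steel bar 10 mm thick, reaching 65 mm from the pivot. A spring cam resists (up to 5 N at 50 mm) to 1.5 and snaps it on to 2.0 after that; let go earlier, it springs back. Once over, a jaw grips the rod (about 14 N).
- lever_tip (a point): Outer end of the cam lever, 65 mm from the pivot.
- vase: Bystander: black clay wedding vase with two spouts and a bridge handle, 112 mm across, 208 mm high, loose, standing upright. Origin: centre of its foot.
- lantern: Bystander: white ceramic candleholder-shaped lantern, saucer 116 mm across, candle to 152 mm high, loose. Origin: centre of its underside.
- lantern_button (a joint): The lantern's small push button on its saucer; 0 up, m pressed (0.004 fully). Not to be pressed.
- turntable: Bystander: small round wooden turntable, 100 mm across, fixed, carrying a glass dish 112 mm across whose rim is 53 mm above the shelf. Origin: centre of its underside.
- dish (a joint): Angle of the glass dish on its turntable, rad, 0 at the start; turns freely. Not to be turned.

How it is judged:
By the outcome, as a careful person would: the job done as asked, in the order asked, and still so for the second after the job is handed in, with the robot touching nothing.
It also fails if it takes over 67 s, if anything falls off the work surface, if the arm or the gripper's body presses on something with over 40 N, if the wrist force passes 120 N, or if a joint passes its speed limit or range.

ROBOT

A 6-joint arm with a two-finger parallel gripper is mounted at the origin on the work surface. World frame = base frame: x ahead of the robot, y to its left, z up, the work surface at z = 0. Lengths are in m, angles in rad, forces in N, time in s.
With the tool pointing down it reaches from about 0.3 to 1 m from the base axis. Payload 5.1 kg.
Tool frame: the origin (TCP) lies on the centre line of the jaws, within the pads' length; the fingertips stand 14 mm ahead of it and the grasp point (between the pads) lies 5 mm behind it; z points along the fingers, y is the line along which they close (so a half turn about z gives the same grasp; the last joint's range is limited). The gripper opens to 95 mm and grips with 3 to 60 N. Pads are 20 mm wide; open, the fingers measure 119 mm over their backs; the gripper's body (75 mm by 180 mm) begins 59 mm behind the grasp point.
Start: joints at [1.094, 0.124, 1.65, -0, 1.367, -0.083], TCP at [0.249, 0.6, 0.229] pointing down, gripper open.
Joint ranges: [-2.61, 2.61], [-1.02, 2.33], [0.03, 2.71], [-1.35, 4.49], [0.32, 2.68], [-2.91, 2.91]. Speed limits (rad/s): [2.57, 2.57, 3.14, 3.14, 3.14, 3.14].

INTERFACE

Orientations are given as a rotation vector (axis times angle).
In Python, from plant import arm, viewer, read_state gives the robot as it stands (arm), with the cameras (viewer) and the readings as plain functions.
- The arm moves only by the tool jog_arm, called after "Request:" as a command line: name --pt "numbers of a row" for each row, then --argument value for the rest. Schema: {"type":"object","properties":{"deltas":{"type":"array","items":{"type":"array","items":{"type":"array","items":{"type":"number"},"minItems":6,"maxItems":6},"minItems":1,"maxItems":12},"minItems":1,"maxItems":1},"aperture":{"type":"number"},"force":{"type":"number"},"only":{"type":"string"},"quiet":{"type":"boolean"},"lines":{"type":"string"}},"required":["deltas"],"additionalProperties":false}. deltas is a list that holds a single list of rows (three levels of brackets), with 1 to 12 rows, each of 6 numbers: dx, dy, dz in parts of the range, where 1.0 means 0.2 m, then a rotation vector rx, ry, rz in normalised numbers (1 is 2 rad); each row shifts and turns the commanded pose from where the row before left it, along the tool's axes as they then stand; what a row does not reach is not made up. A row lasts 1/12 s, in which the tool goes at most 0.0417 m and 0.125 rad, less where a joint would pass 70% of its speed; a pose out of reach is approached as far as the arm can. aperture is the opening from 0.0 (shut) to 1.0 (fully open), set as the call begins (left out keeps the last). The fingers move at their own pace and stop on an object; force is the grip in N (left out, the last holds). Time passes only in rows, so rows that do not move let the fingers close. The tool returns the time, the measured TCP pose, the force, the opening and the grip force at its end. only (a regular expression) keeps the lines of the reply that match it, lines (a string "A,B") keeps lines A to B, and quiet returns only ok. No shift or turn number may pass 1 either way. Input that does not fit is refused with a message, and nothing moves.
- read_state(): the state, without advancing time (a new reading comes with each control period).
- viewer.camera(name): name is "side" or "top"; returns the picture (400x640x3 uint8, red, green, blue); there is no depth.
- viewer.camera_model(name): a dict with "vertical_fov" (degrees; the focal length in pixels is half the picture's height over the tangent of half this angle, whatever the lens; pixels are square), "cx", "cy" (the principal point, pixels), "origin" and "orientation" of the camera in the world. Camera axes: x right, y down, z forward; pixel columns grow to the right and rows downward; lengths in m; the calibration is good to about 2 mm. A picture is of the moment at which its call begins. camera_model takes no time and is no camera call.
- arm.job_done(): hands the job in; it is judged then, once.
The state is a dict: "t": time; "joint_pos": joint angles; "joint_vel": joint speeds; "effort": joint torques, N m; "ee_pos": TCP position; "eef_rot": TCP orientation; "force": force on the tool from outside, world axes, zero at the start; "torque": the same for the moment, N m; "gripper_width": opening from 0.0 (shut) to 1.0 (fully open); "gripper_force": force on a finger pad.
Only numpy, scipy, OpenCV 4.12 (cv2) and the standard library are available. Lean on these libraries where they do the work, as an engineer would, in place of code of your own. Each camera call takes 0.05 s, during which the arm holds its last target. There are 200 camera calls.

## Working session

There is one attempt and no reset: what is moved stays moved. The work goes in short steps, Python scripts to look and compute and a tool call to move; the robot and the scene stay as the last step left them, time stands still between calls to the robot, and variables do not carry over. Pictures are saved under pics/ and viewed, at most 10 in all, crops included, and the job is handed in when it is done.

```bash
ls; mkdir -p pics; python3 - <<'E'
from plant import arm, viewer, read_state
import cv2
for n in("top","side"):
    cv2.imwrite(f"pics/{n}0.png",viewer.camera(n)[:,:,::-1]); print(n,viewer.camera_model(n))
print(read_state())
E
```

```text
pics
plant.py
top {'vertical_fov': 45.657946033538366, 'cx': 312.03407021321505, 'cy': 202.46727342523158, 'origin': array([0.3289807 , 0.00705156, 1.15228543]), 'orientation': array([-2.16602184,  2.05466072, -0.21165023])}
side {'vertical_fov': 51.06742327209103, 'cx': 323.7065276498269, 'cy': 204.10326843928948, 'origin': array([-0.12026257, -0.70214209,  0.73069989]), 'orientation': array([-2.00041287,  0.80619742, -0.43841016])}
{'t': 0.1, 'joint_pos': array([ 1.09440202e+00,  1.24455714e-01,  1.65150775e+00,  8.93475658e-06,
        1.36750881e+00, -8.26145626e-02]), 'joint_vel': array([-1.67261793e-03, -1.17457943e-03, -3.34667680e-03, -4.69267915e-05,
       -1.80857739e-03,  4.39221791e-04]), 'effort': array([ 4.77347476e-04, -4.18879688e+01, -3.61097324e+01,  7.76282419e-02,
        4.61751991e-02, -8.87568103e-05]), 'ee_pos': array([0.24917547, 0.59975247, 0.22751726]), 'eef_rot': array([-6.14458571e-01, -3.08037763e+00,  2.83364574e-03]), 'force': array([-0.42086246,  0.356305  , -0.70170767]), 'torque': array([0.00986979, 0.05223964, 0.02133905]), 'gripper_force': 0.0, 'gripper_width': 0.9979824073065944}
```

View pics/top0.png

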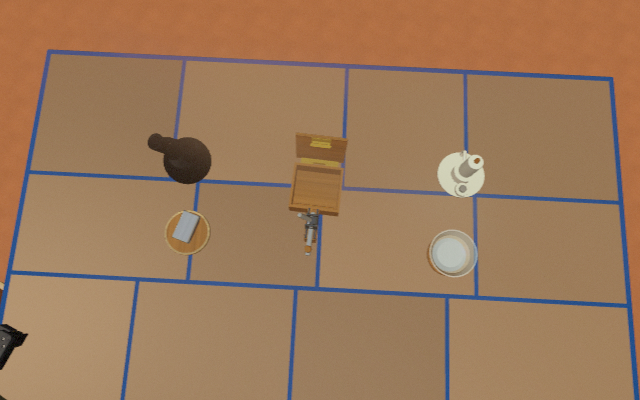

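View pics/side0.png

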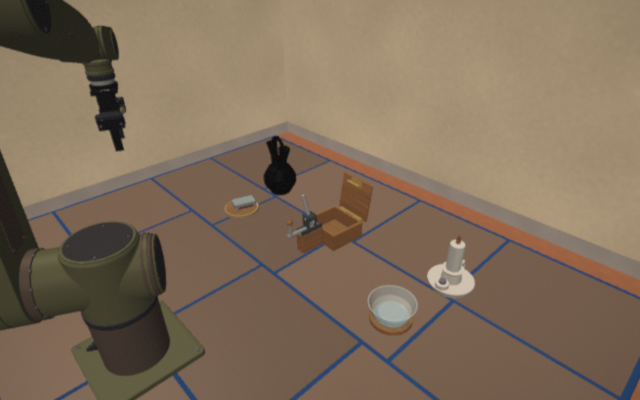

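The top view shows the tin at about (186,227) on the coaster at (187,232), the vase at (187,160), the box at (316,190), the knob near (307,252), the lantern at (461,174) and the dish at (452,253). I'll enlarge the tin and the box.

```bash
cat > h.py <<'E'
import numpy as np,cv2
from scipy.spatial.transform import Rotation as R
from plant import arm, viewer, read_state
def cam(n):
    m=viewer.camera_model(n); f=200/np.tan(np.radians(m["vertical_fov"]/2))
    return m,f,R.from_rotvec(m["orientation"]).as_matrix()
def ray(n,u,v):
    m,f,M=cam(n); d=M@np.array([(u-m["cx"])/f,(v-m["cy"])/f,1]); return m["origin"],d/np.linalg.norm(d)
def onz(n,u,v,z):
    o,d=ray(n,u,v); return o+d*(z-o[2])/d[2]
def proj(n,p):
    m,f,M=cam(n); c=M.T@(np.asarray(p)-m["origin"]); return np.array([m["cx"]+f*c[0]/c[2],m["cy"]+f*c[1]/c[2]])
def tri(a,b):
    (o,d),(p,e)=ray("top",*a),ray("side",*b)
    s=np.linalg.lstsq(np.c_[d,-e],p-o,rcond=None)[0]; q,r=o+d*s[0],p+e*s[1]
    return (q+r)/2,np.linalg.norm(q-r)
E
python3 - <<'E'
import cv2,numpy as np
t=cv2.imread("pics/top0.png");s=cv2.imread("pics/side0.png")
a=cv2.resize(t[120:270,270:370],None,fx=4,fy=4,interpolation=cv2.INTER_CUBIC)
b=cv2.resize(t[200:260,155:220],None,fx=6,fy=6,interpolation=cv2.INTER_CUBIC)
c=np.zeros((600,790,3),np.uint8);c[:600,:400]=a;c[:360,400:790]=b;cv2.imwrite("pics/c1.png",c)
cv2.imwrite("pics/c2.png",cv2.resize(s[165:265,220:380],None,fx=5,fy=5,interpolation=cv2.INTER_CUBIC))
from h import *
# undistorted check: lines; robot; coaster & box
print(onz("top",187.5,232,.012),onz("side",241.5,207,.012))
print(onz("top",295,209,.052),onz("side",298,230,.052))
E
```

```text
[0.47710425 0.31648686 0.012     ] [0.47466632 0.31590555 0.012     ]
[0.5397542  0.05823671 0.052     ] [0.48597815 0.04618097 0.052     ]
```

View pics/c1.png

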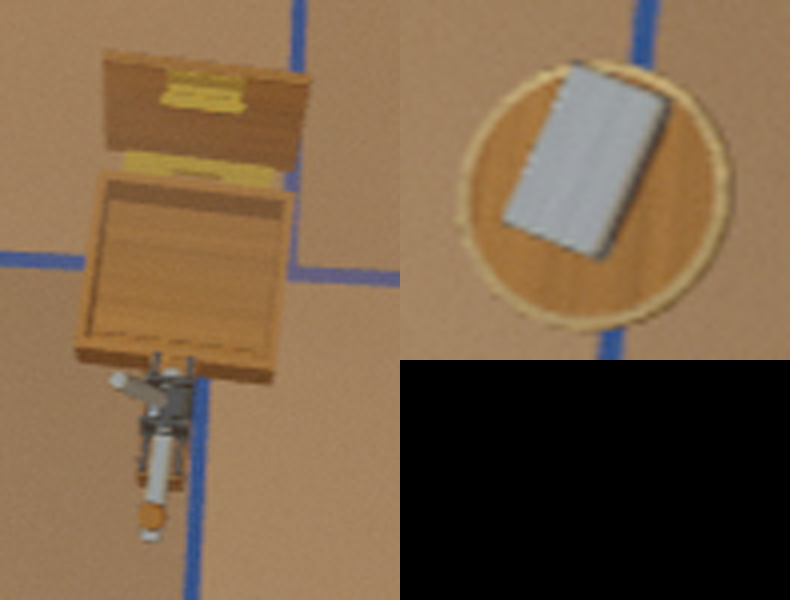

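View pics/c2.png

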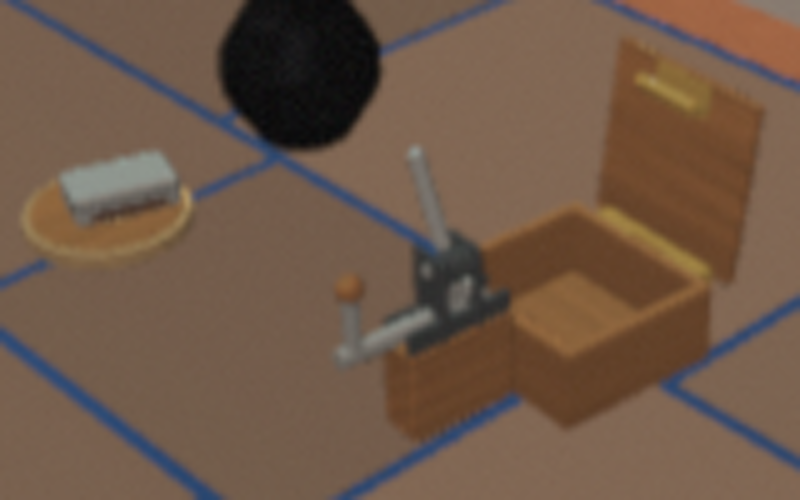

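The crops show the tin's top corners at about (577,62), (663,98), (597,253) and (503,220). They also show the box rim corners, the knob at crop (151,515) in the top view and (349,288) in the side view, and the lever tip at (117,380) top and (415,152) side.

```bash
cat > m.py <<'E'
from h import *
T=lambda c,k,ox,oy:np.array([(c[0]+.5)/k-.5+ox,(c[1]+.5)/k-.5+oy])
tin=[onz("top",*T((x-400,y),6,155,200),.034) for x,y in[(577,62),(663,98),(597,253),(503,220)]]
tin=np.array(tin);print("tin",tin.mean(0),[np.linalg.norm(tin[i]-tin[i-3])for i in range(4)])
for a,b in((3,0),(2,1)): d=tin[b]-tin[a];print("tin yaw",np.arctan2(d[1],d[0]))
for i,n in((0,1),(3,2)):d=tin[i]-tin[n];print("tin yaw y",np.arctan2(-d[0],d[1]))
bx=np.array([onz("top",*T(c,4,270,120),.052) for c in[(105,170),(293,193),(270,371),(77,350)]])
print("box",bx.mean(0),[np.linalg.norm(bx[i]-bx[i-3])for i in range(4)])
for a,b in((3,0),(2,1)): d=bx[b]-bx[a];print("box yaw",np.arctan2(d[1],d[0]))
for i,n in((0,1),(3,2)):d=bx[i]-bx[n];print("box yaw y",np.arctan2(-d[0],d[1]))
for nm,a,b in(("knob",(151,515),(349,288)),("lever",(117,380),(415,152)),("lidL",(103,52),(622,38)),("lidR",(309,75),(762,105)),("backR",(293,193),(708,285)),("frontR",(270,371),(568,352))):
    print(nm,tri(T(a,4,270,120),T(b,5,220,165)))
E
python3 m.py
```

```text
tin [0.48860919 0.31696788 0.034     ] [np.float64(0.03797385200130382), np.float64(0.06611794668435372), np.float64(0.04001090964272903), np.float64(0.068527682249981)]
tin yaw -0.332199664256147
tin yaw -0.30217182046187174
tin yaw y -0.34184902876154394
tin yaw y -0.28036248886866444
box [0.59531642 0.01102428 0.052     ] [np.float64(0.11389460576234847), np.float64(0.10972784792098227), np.float64(0.11446096669813087), np.float64(0.11157322188938512)]
box yaw -0.08897721961894457
box yaw -0.08420793889670941
box yaw y -0.07363103520003922
box yaw y -0.057569202957694514
knob (array([0.44123472, 0.02364891, 0.11084602]), np.float64(0.0019668513459398145))
lever (array([0.50732921, 0.0446542 , 0.15780195]), np.float64(0.0010400499349295636))
lidL (array([0.69057543, 0.06428361, 0.15352039]), np.float64(0.00420064916870326))
lidR (array([ 0.68313904, -0.05053434,  0.15616587]), np.float64(0.002183196829530773))
backR (array([ 0.64522535, -0.04975019,  0.05188269]), np.float64(0.002573771807475131))
frontR (array([ 0.53698497, -0.04161024,  0.05432331]), np.float64(0.0012735307151394383))
```

```bash
cat > go.py <<'E'
# usage: go.py w|b x y z yaw : delta in tool axes (rotate first, then shift) to reach TCP target; b = box frame
import sys; from h import *
B=np.array([.5953,.011]);YB=-.078
def b2w(x,y): c,s=np.cos(YB),np.sin(YB); return B+[c*x-s*y,s*x+c*y]
if __name__=="__main__":
    k=sys.argv[1];x,y,z=map(float,sys.argv[2:5]);yaw=float(sys.argv[5]) if len(sys.argv)>5 else YB
    if k=="b": x,y=b2w(x,y)
    s=read_state();M=R.from_rotvec(s["eef_rot"])
    ty=np.array([-np.sin(yaw),np.cos(yaw),0]);tz=np.array([0,0,-1.])
    D=R.from_matrix(np.c_[np.cross(ty,tz),ty,tz])
    print("t",round(s["t"],2),"rot",(M.inv()*D).as_rotvec().round(4),"shift",D.inv().apply(np.array([x,y,z])-s["ee_pos"]).round(4))
E
python3 go.py w .489 .317 .2275 -.315; python3 -c "
from h import *
print(onz('top',187,160,.09),proj('side',(.489,.317,.034)))"
```

```text
t 0.1 rot [-0.0019 -0.0002 -0.0788] shift [-0.3156 -0.1945  0.    ]
[0.635142   0.31439512 0.09      ] [244.26740085 199.45313676]
```

The rows are not in the units I measure in: shifts go in shares of 0.2 m and turns go in shares of 2 rad. I convert before sending: -0.0316 m / 0.2 = -0.158, -0.01945 m / 0.2 = -0.0973, -0.079 rad / 2 = -0.0395.

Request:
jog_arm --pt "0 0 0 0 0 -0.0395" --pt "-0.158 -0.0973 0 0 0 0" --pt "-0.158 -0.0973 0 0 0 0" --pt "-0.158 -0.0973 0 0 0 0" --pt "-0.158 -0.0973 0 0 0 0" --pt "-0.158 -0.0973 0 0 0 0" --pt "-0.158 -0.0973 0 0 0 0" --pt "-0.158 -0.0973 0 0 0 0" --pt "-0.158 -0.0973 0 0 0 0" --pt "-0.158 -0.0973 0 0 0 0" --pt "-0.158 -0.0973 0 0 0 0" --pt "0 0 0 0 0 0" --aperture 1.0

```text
refused: deltas: the value is too long (schema: maxItems 1). Nothing was moved.
```

The call was refused and nothing moved: it wants a list holding one list of rows, three levels of brackets. Same move again in that form.

Request:
jog_arm --deltas '[[[0, 0, 0, 0, 0, -0.0395], [-0.158, -0.0973, 0, 0, 0, 0], [-0.158, -0.0973, 0, 0, 0, 0], [-0.158, -0.0973, 0, 0, 0, 0], [-0.158, -0.0973, 0, 0, 0, 0], [-0.158, -0.0973, 0, 0, 0, 0], [-0.158, -0.0973, 0, 0, 0, 0], [-0.158, -0.0973, 0, 0, 0, 0], [-0.158, -0.0973, 0, 0, 0, 0], [-0.158, -0.0973, 0, 0, 0, 0], [-0.158, -0.0973, 0, 0, 0, 0], [0, 0, 0, 0, 0, 0]]]' --aperture 1.0

```text
t: 1.1
ee_pos: [0.4927, 0.3129, 0.2281]
eef_rot: [0.501, 3.1, -0.003]
force: [-0.1, -0.3, 0.3]
gripper_width: 1.0
gripper_force: 0.0
```

```bash
python3 go.py w .489 .317 .030 -.315
```

```text
t 1.1 rot [-0.002   0.0015 -0.0056] shift [0.0048 0.0027 0.1981]
```

Scaled: 0.03 m / 0.2 = 0.15, 0.02 m / 0.2 = 0.1.

Request:
jog_arm --deltas '[[[0.005, 0, 0.15, 0, 0, 0], [0.005, 0, 0.15, 0, 0, 0], [0, 0, 0.15, 0, 0, 0], [0, 0, 0.15, 0, 0, 0], [0, 0, 0.1, 0, 0, 0], [0, 0, 0, 0, 0, 0], [0, 0, 0, 0, 0, 0]]]'

```text
t: 1.68
ee_pos: [0.4864, 0.3179, 0.0872]
eef_rot: [-0.491, -3.1, 0.003]
force: [0.6, -0.1, 0.3]
gripper_width: 1.002
gripper_force: 0.0
```

```bash
python3 go.py w .489 .317 .030 -.315
python3 -c "
from h import *
for n in('top','side'):cv2.imwrite(f'pics/g_{n}.png',viewer.camera(n)[:,:,::-1])
t=cv2.imread('pics/g_top.png')[180:280,130:250];s=cv2.imread('pics/g_side.png')[130:230,190:310]
cv2.imwrite('pics/g.png',cv2.resize(np.hstack([t,s]),None,fx=3.3,fy=3.3,interpolation=cv2.INTER_CUBIC))"
```

```text
t 1.68 rot [-0.0025 -0.0026  0.0006] shift [-0.0027 -0.      0.0572]
```

View pics/g.png

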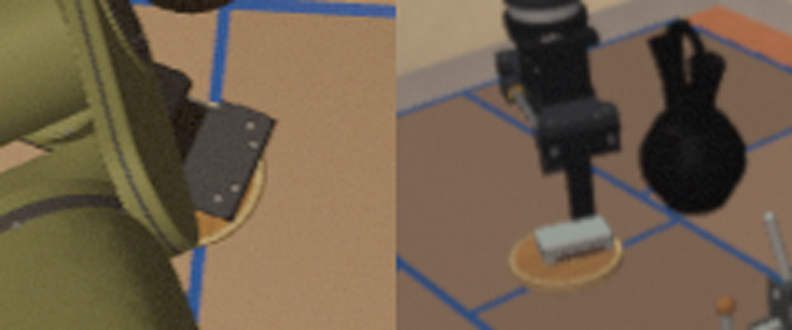

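The gripper is above the tin and lined up with it, with one finger visible behind it in the side view at (580,190), and it's clear of the vase. Next: descend and grip.

Scaled: 0.025 m / 0.2 = 0.125, 0.022 m / 0.2 = 0.11.

Request:
jog_arm --deltas '[[[-0.0125, 0, 0.125, 0, 0, 0], [0, 0, 0.11, 0, 0, 0], [0, 0, 0.05, 0, 0, 0], [0, 0, 0, 0, 0, 0], [0, 0, 0, 0, 0, 0]]]'

```text
t: 2.2
ee_pos: [0.4907, 0.3177, 0.0327]
eef_rot: [0.492, 3.102, 0.001]
force: [0.6, 0.4, -0.1]
gripper_width: 0.999
gripper_force: 0.0
```

Request:
jog_arm --deltas '[[[0, 0, 0, 0, 0, 0], [0, 0, 0, 0, 0, 0], [0, 0, 0, 0, 0, 0], [0, 0, 0, 0, 0, 0], [0, 0, 0, 0, 0, 0], [0, 0, 0, 0, 0, 0], [0, 0, 0, 0, 0, 0], [0, 0, 0, 0, 0, 0]]]' --aperture 0.0 --force 20

```text
t: 2.87
ee_pos: [0.4901, 0.3173, 0.0316]
eef_rot: [-0.493, -3.103, 0.0]
force: [0.1, 0.5, 1.1]
gripper_width: 0.499
gripper_force: 0.7
```

Request:
jog_arm --deltas '[[[0, 0, 0, 0, 0, 0], [0, 0, 0, 0, 0, 0], [0, 0, 0, 0, 0, 0], [0, 0, 0, 0, 0, 0]]]'

```text
t: 3.2
ee_pos: [0.4901, 0.3173, 0.0316]
eef_rot: [-0.492, -3.103, -0.0]
force: [-0.4, -0.3, -0.1]
gripper_width: 0.44
gripper_force: 20.0
```

Scaled: -0.04 m / 0.2 = -0.2, -0.03 m / 0.2 = -0.15.

Request:
jog_arm --deltas '[[[0, 0, -0.05, 0, 0, 0], [0, 0, -0.15, 0, 0, 0], [0, 0, -0.2, 0, 0, 0], [0, 0, -0.2, 0, 0, 0], [0, 0, -0.2, 0, 0, 0], [0, 0, -0.2, 0, 0, 0], [0, 0, -0.15, 0, 0, 0], [0, 0, 0, 0, 0, 0]]]'

```text
t: 3.87
ee_pos: [0.4931, 0.3188, 0.2719]
eef_rot: [0.491, 3.091, 0.014]
force: [1.3, 0.0, 1.1]
gripper_width: 0.437
gripper_force: 20.0
```

```bash
python3 go.py b .004 0 .26
```

```text
t 3.87 rot [ 0.0092  0.0116 -0.2368] shift [-0.1299 -0.2989  0.0119]
```

Scaled: -0.0332 m / 0.2 = -0.166, -0.0144 m / 0.2 = -0.072, -0.119 rad / 2 = -0.0595.

Request:
jog_arm --deltas '[[[0, 0, 0, 0, 0, -0.0595], [0, 0, 0, 0, 0, -0.059], [-0.072, -0.166, 0, 0, 0, 0], [-0.072, -0.166, 0, 0, 0, 0], [-0.072, -0.166, 0, 0, 0, 0], [-0.072, -0.166, 0, 0, 0, 0], [-0.072, -0.166, 0, 0, 0, 0], [-0.072, -0.166, 0, 0, 0, 0], [-0.072, -0.166, 0, 0, 0, 0], [-0.072, -0.166, 0, 0, 0, 0], [-0.072, -0.166, 0, 0, 0, 0], [0, 0, 0, 0, 0, 0]]]'

```text
t: 4.87
ee_pos: [0.5968, 0.0039, 0.2608]
eef_rot: [-0.131, -3.138, 0.004]
force: [0.5, 0.7, -0.7]
gripper_width: 0.44
gripper_force: 20.0
```

Request:
jog_arm --deltas '[[[0, 0, 0, 0, 0, 0], [0, 0, 0, 0, 0, 0]]]'

```text
t: 5.03
ee_pos: [0.5956, 0.0094, 0.261]
eef_rot: [-0.123, -3.138, -0.001]
force: [-0.4, 0.4, -1.1]
gripper_width: 0.435
gripper_force: 20.0
```

```bash
python3 go.py b .004 0 .07
```

```text
t 5.03 rot [ 0.0004 -0.0015 -0.0004] shift [-0.0036  0.0015  0.191 ]
```

Scaled: 0.035 m / 0.2 = 0.175, 0.03 m / 0.2 = 0.15.

Request:
jog_arm --deltas '[[[-0.018, 0.0075, 0.15, 0, 0, 0], [0, 0, 0.175, 0, 0, 0], [0, 0, 0.175, 0, 0, 0], [0, 0, 0.175, 0, 0, 0], [0, 0, 0.175, 0, 0, 0], [0, 0, 0.15, 0, 0, 0], [0, 0, 0.075, 0, 0, 0], [0, 0, 0.05, 0, 0, 0], [0, 0, 0, 0, 0, 0], [0, 0, 0, 0, 0, 0]]]'

```text
t: 5.87
ee_pos: [0.6, 0.0114, 0.0371]
eef_rot: [0.12, 3.139, 0.0]
force: [0.8, -0.0, -0.9]
gripper_width: 0.44
gripper_force: 20.0
```

```bash
python3 go.py b .004 0 .0266
```

```text
t 5.87 rot [0.0001 0.0003 0.0015] shift [ 0.0006 -0.0008  0.0105]
```

Scaled: 0.005 m / 0.2 = 0.025, 0.004 m / 0.2 = 0.02.

Request:
jog_arm --deltas '[[[0, 0, 0.025, 0, 0, 0], [0, 0, 0.02, 0, 0, 0], [0, 0, 0.005, 0, 0, 0], [0, 0, 0, 0, 0, 0], [0, 0, 0, 0, 0, 0]]]'

```text
t: 6.28
ee_pos: [0.6001, 0.0104, 0.0271]
eef_rot: [0.122, 3.139, -0.0]
force: [-0.7, -0.6, -1.1]
gripper_width: 0.437
gripper_force: 20.0
```

Scaled: 0.001 m / 0.2 = 0.005.

Request:
jog_arm --deltas '[[[0, 0, 0.005, 0, 0, 0], [0, 0, 0, 0, 0, 0]]]'

```text
t: 6.45
ee_pos: [0.5999, 0.0104, 0.0258]
eef_rot: [0.122, 3.139, -0.0]
force: [0.9, -0.4, -0.7]
gripper_width: 0.439
gripper_force: 20.0
```

Request:
jog_arm --deltas '[[[0, 0, 0, 0, 0, 0], [0, 0, 0, 0, 0, 0], [0, 0, 0, 0, 0, 0], [0, 0, 0, 0, 0, 0], [0, 0, 0, 0, 0, 0], [0, 0, 0, 0, 0, 0]]]' --aperture 0.6

```text
t: 6.95
ee_pos: [0.5999, 0.0105, 0.0257]
eef_rot: [0.122, 3.139, -0.0]
force: [0.5, 0.5, -0.5]
gripper_width: 0.599
gripper_force: 0.0
```

Request:
jog_arm --deltas '[[[0, 0, -0.05, 0, 0, 0], [0, 0, -0.15, 0, 0, 0], [0, 0, -0.2, 0, 0, 0], [0, 0, -0.2, 0, 0, 0], [0, 0, -0.2, 0, 0, 0], [0, 0, -0.2, 0, 0, 0], [0, 0, -0.2, 0, 0, 0], [0, 0, 0, 0, 0, 0]]]' --aperture 0.0

```text
t: 7.62
ee_pos: [0.6038, 0.0103, 0.2781]
eef_rot: [0.121, 3.121, -0.001]
force: [1.5, -0.4, 2.1]
gripper_width: 0.096
gripper_force: 0.0
```

```bash
python3 go.py b .135 0 .28
```

```text
t 7.62 rot [0.     0.0179 0.0003] shift [-0.1264  0.     -0.0019]
```

Scaled: -0.033 m / 0.2 = -0.165, -0.032 m / 0.2 = -0.16.

Request:
jog_arm --deltas '[[[-0.165, 0, 0, 0, 0, 0], [-0.165, 0, 0, 0, 0, 0], [-0.165, 0, 0, 0, 0, 0], [-0.16, 0, 0, 0, 0, 0], [0, 0, 0, 0, 0, 0], [0, 0, 0, 0, 0, 0]]]'

```text
t: 8.12
ee_pos: [0.7309, 0.0002, 0.2642]
eef_rot: [-0.122, -3.137, -0.0]
force: [-0.6, 0.4, 0.0]
gripper_width: 0.002
gripper_force: 0.0
```

```bash
python3 go.py b .135 0 .140
python3 -c "
from h import *
for n in('top','side'):cv2.imwrite(f'pics/l_{n}.png',viewer.camera(n)[:,:,::-1])
t=cv2.imread('pics/l_top.png')[120:270,260:380];s=cv2.imread('pics/l_side.png')[115:265,270:390]
cv2.imwrite('pics/l.png',cv2.resize(np.hstack([t,s]),None,fx=3.3,fy=3.3,interpolation=cv2.INTER_CUBIC))"
```

```text
t 8.12 rot [ 0.     -0.0024  0.    ] shift [0.001  0.0002 0.1242]
```

View pics/l.png

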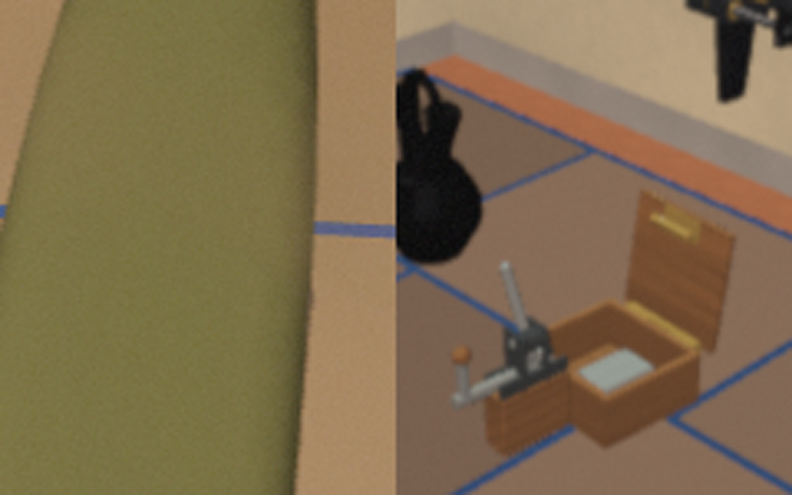

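The side crop shows the tin lying flat inside the box at about (617,370). The flap is still up and the closed fingers are behind and above it. I'll descend behind the flap and push it.

Scaled: 0.04 m / 0.2 = 0.2.

Request:
jog_arm --deltas '[[[0, 0, 0.2, 0, 0, 0], [0, 0, 0.2, 0, 0, 0], [0, 0, 0.2, 0, 0, 0], [0, 0, 0, 0, 0, 0], [0, 0, 0, 0, 0, 0]]]' --aperture 0 --force 30

```text
t: 8.63
ee_pos: [0.7278, 0.0006, 0.1437]
eef_rot: [-0.122, -3.134, -0.0]
force: [0.6, 0.1, 0.2]
gripper_width: 0.003
gripper_force: 0.0
```

```bash
python3 go.py b .0205 0 .144
```

```text
t 8.63 rot [-0.     -0.0055  0.0004] shift [ 0.1124  0.     -0.0003]
```

Request:
jog_arm --deltas '[[[0.075, 0, 0, 0, 0, 0], [0.075, 0, 0, 0, 0, 0], [0.05, 0, 0, 0, 0, 0], [0.05, 0, 0, 0, 0, 0], [0.05, 0, 0, 0, 0, 0], [0, 0, 0, 0, 0, 0]]]'

```text
t: 9.13
ee_pos: [0.6705, 0.0052, 0.149]
eef_rot: [0.122, 3.135, -0.0]
force: [-0.5, -0.0, -0.1]
gripper_width: 0.006
gripper_force: 0.1
```

```bash
python3 go.py b .0205 0 .144
```

```text
t 9.13 rot [0.0001 0.0037 0.0003] shift [ 0.0549 -0.      0.005 ]
```

Scaled: 0.015 m / 0.2 = 0.075, 0.014 m / 0.2 = 0.07.

Request:
jog_arm --deltas '[[[0.075, 0, 0.005, 0, 0, 0], [0.075, 0, 0.005, 0, 0, 0], [0.07, 0, 0.01, 0, 0, 0], [0.055, 0, 0.01, 0, 0, 0], [0, 0, 0, 0, 0, 0]]]'

```text
t: 9.55
ee_pos: [0.6143, 0.0095, 0.1397]
eef_rot: [-0.122, -3.138, -0.0]
force: [-0.3, -0.2, -0.6]
gripper_width: 0.004
gripper_force: 0.0
```

```bash
python3 go.py b -.0035 0 .128;  python3 -c "
from h import *
cv2.imwrite('pics/m.png',cv2.resize(viewer.camera('side')[115:265,270:390,::-1],None,fx=3.3,fy=3.3,interpolation=cv2.INTER_CUBIC))"
```

```text
t 9.55 rot [ 0.     -0.0013  0.0003] shift [0.0225 0.     0.0117]
```

View pics/m.png

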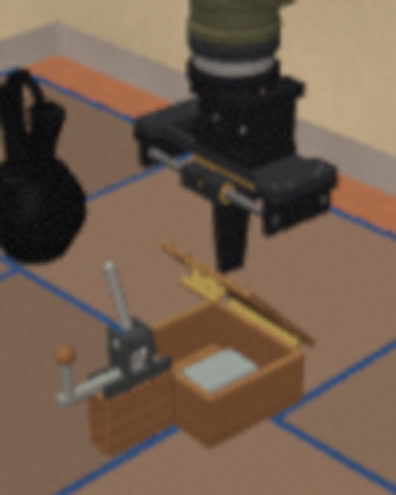

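The flap has swung over to roughly 0.8 rad, ahead of and below the fingertip at (230,268). I'll keep following the arc down.

Scaled: 0.013 m / 0.2 = 0.065, 0.006 m / 0.2 = 0.03.

Request:
jog_arm --deltas '[[[0.06, 0, 0.025, 0, 0, 0], [0.055, 0, 0.035, 0, 0, 0], [0.045, 0, 0.055, 0, 0, 0], [0.04, 0, 0.065, 0, 0, 0], [0.015, 0, 0.04, 0, 0, 0], [0.015, 0, 0.03, 0, 0, 0], [0, 0, 0, 0, 0, 0], [0, 0, 0, 0, 0, 0]]]'

```text
t: 10.27
ee_pos: [0.5704, 0.0128, 0.0897]
eef_rot: [0.122, 3.139, -0.0]
force: [-0.3, -0.6, 0.7]
gripper_width: 0.006
gripper_force: 0.0
```

```bash
python3 go.py b -.03 0 .074
```

```text
t 10.27 rot [-0.      0.      0.0002] shift [0.005  0.0002 0.0157]
```

Scaled: 0.005 m / 0.2 = 0.025, 0.003 m / 0.2 = 0.015.

Request:
jog_arm --deltas '[[[0.025, 0, 0.015, 0, 0, 0], [0, 0, 0.015, 0, 0, 0], [0, 0, 0.015, 0, 0, 0], [0, 0, 0, 0, 0, 0]]]'

```text
t: 10.6
ee_pos: [0.5648, 0.0132, 0.0806]
eef_rot: [-0.122, -3.139, 0.0]
force: [-0.8, -0.2, 2.4]
gripper_width: 0.005
gripper_force: 1.3
```

Request:
jog_arm --deltas '[[[0, 0, 0.015, 0, 0, 0], [0, 0, 0.01, 0, 0, 0], [0, 0, 0.01, 0, 0, 0], [0, 0, 0, 0, 0, 0]]]'

```text
t: 10.93
ee_pos: [0.5651, 0.0132, 0.0742]
eef_rot: [-0.122, -3.139, -0.0]
force: [-3.0, 0.1, 6.1]
gripper_width: 0.004
gripper_force: 3.3
```

Scaled: 0.001 m / 0.2 = 0.005.

Request:
jog_arm --deltas '[[[0, 0, 0.005, 0, 0, 0], [0, 0, 0.005, 0, 0, 0], [0, 0, 0, 0, 0, 0]]]'

```text
t: 11.18
ee_pos: [0.5652, 0.0133, 0.0741]
eef_rot: [-0.122, -3.138, 0.0]
force: [-8.8, 0.3, 15.6]
gripper_width: 0.005
gripper_force: 8.0
```

Request:
jog_arm --deltas '[[[0, 0, 0.005, 0, 0, 0], [0, 0, 0.005, 0, 0, 0], [0, 0, 0, 0, 0, 0]]]'

```text
t: 11.43
ee_pos: [0.5653, 0.0133, 0.0739]
eef_rot: [-0.122, -3.138, 0.0]
force: [-13.4, 0.3, 26.2]
gripper_width: 0.004
gripper_force: 12.8
```

Force rose sharply with the tip at 60 mm, so the flap is on its stop, i.e. shut. I'll lift off, move ahead of the knob and look.

Scaled: -0.04 m / 0.2 = -0.2, 0.035 m / 0.2 = 0.175.

Request:
jog_arm --deltas '[[[0, 0, -0.02, 0, 0, 0], [0, 0, -0.1, 0, 0, 0], [0, 0, -0.2, 0, 0, 0], [0, 0, -0.2, 0, 0, 0], [0, 0, -0.2, 0, 0, 0], [0, 0, -0.15, 0, 0, 0], [0.175, 0, 0, 0, 0, 0], [0.2, 0, 0, 0, 0, 0], [0.2, 0, 0, 0, 0, 0], [0.2, 0, 0, 0, 0, 0], [0, 0, 0, 0, 0, 0], [0, 0, 0, 0, 0, 0]]]'

```text
t: 12.43
ee_pos: [0.4092, 0.0255, 0.2434]
eef_rot: [0.122, 3.137, 0.0]
force: [0.8, 0.1, 0.6]
gripper_width: 0.002
gripper_force: 0.0
```

```bash
python3 go.py b -.195 0 .112;  python3 -c "
from h import *
for n in('top','side'):cv2.imwrite(f'pics/k_{n}.png',viewer.camera(n)[:,:,::-1])
t=cv2.imread('pics/k_top.png')[120:270,260:380];s=cv2.imread('pics/k_side.png')[115:265,270:390]
cv2.imwrite('pics/k.png',cv2.resize(np.hstack([t,s]),None,fx=3.3,fy=3.3,interpolation=cv2.INTER_CUBIC))"
```

```text
t 12.43 rot [0.0001 0.0025 0.0005] shift [0.0083 0.     0.1314]
```

View pics/k.png

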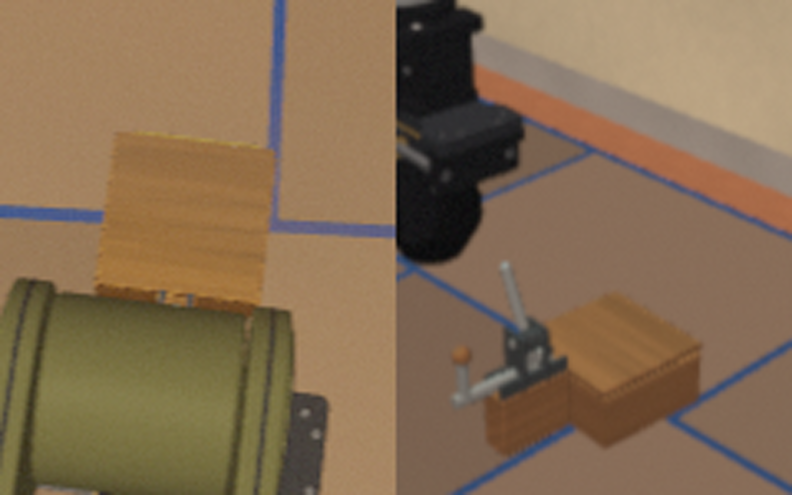

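The flap is shut level on the box, and the rod is still drawn back with its knob at side crop (461,354). I'll descend in front of the knob and push.

Scaled: 0.04 m / 0.2 = 0.2, 0.03 m / 0.2 = 0.15.

Request:
jog_arm --deltas '[[[0.04, 0, 0.15, 0, 0, 0], [0, 0, 0.2, 0, 0, 0], [0, 0, 0.2, 0, 0, 0], [0, 0, 0.105, 0, 0, 0], [0, 0, 0, 0, 0, 0], [0, 0, 0, 0, 0, 0]]]'

```text
t: 13.03
ee_pos: [0.4025, 0.0258, 0.1117]
eef_rot: [-0.122, -3.136, -0.0]
force: [0.0, -0.4, 0.9]
gripper_width: 0.004
gripper_force: 0.0
```

```bash
python3 go.py b -.136 0 .112
```

```text
t 13.03 rot [-0.     -0.0037  0.    ] shift [-0.0573  0.0002 -0.0003]
```

Request:
jog_arm --deltas '[[[-0.04, 0, 0, 0, 0, 0], [-0.04, 0, 0, 0, 0, 0], [-0.04, 0, 0, 0, 0, 0], [-0.04, 0, 0, 0, 0, 0], [-0.04, 0, 0, 0, 0, 0], [-0.035, 0, 0, 0, 0, 0], [-0.02, 0, 0, 0, 0, 0], [0, 0, 0, 0, 0, 0], [0, 0, 0, 0, 0, 0]]]'

```text
t: 13.78
ee_pos: [0.4535, 0.0219, 0.1125]
eef_rot: [-0.122, -3.139, 0.0]
force: [-0.1, -0.9, 0.1]
gripper_width: 0.007
gripper_force: 0.0
```

```bash
python3 go.py b -.136 0 .112
```

```text
t 13.78 rot [-0.0001 -0.      0.0002] shift [-0.0062  0.0002  0.0005]
```

Scaled: -0.003 m / 0.2 = -0.015, -0.002 m / 0.2 = -0.01.

Request:
jog_arm --deltas '[[[-0.015, 0, 0, 0, 0, 0], [-0.01, 0, 0, 0, 0, 0], [0, 0, 0, 0, 0, 0]]]'

```text
t: 14.03
ee_pos: [0.4581, 0.0216, 0.1124]
eef_rot: [-0.122, -3.139, -0.0]
force: [-0.9, -0.0, 0.6]
gripper_width: 0.002
gripper_force: 0.2
```

Request:
jog_arm --deltas '[[[-0.005, 0, 0, 0, 0, 0], [-0.005, 0, 0, 0, 0, 0], [0, 0, 0, 0, 0, 0]]]'

```text
t: 14.28
ee_pos: [0.46, 0.0215, 0.1125]
eef_rot: [-0.122, -3.139, -0.0]
force: [-1.4, -0.2, -0.1]
gripper_width: 0.004
gripper_force: 0.6
```

Request:
jog_arm --deltas '[[[-0.005, 0, 0, 0, 0, 0], [-0.005, 0, 0, 0, 0, 0], [0, 0, 0, 0, 0, 0]]]'

```text
t: 14.53
ee_pos: [0.4605, 0.0214, 0.1122]
eef_rot: [-0.122, -3.134, -0.0]
force: [-7.4, 1.9, 3.2]
gripper_width: 0.005
gripper_force: 3.9
```

```bash
python3 go.py b -.136 0 .112
```

```text
t 14.53 rot [-0.     -0.0055  0.0004] shift [0.0008 0.0001 0.0002]
```

Scaled: -0.001 m / 0.2 = -0.005.

Request:
jog_arm --deltas '[[[-0.005, 0, 0, 0, 0, 0], [0, 0, 0, 0, 0, 0], [0, 0, 0, 0, 0, 0]]]'

```text
t: 14.78
ee_pos: [0.4606, 0.0215, 0.1122]
eef_rot: [-0.121, -3.132, -0.0]
force: [-11.0, 0.8, 6.3]
gripper_width: 0.007
gripper_force: 5.5
```

Request:
jog_arm --deltas '[[[0.05, 0, 0, 0, 0, 0], [0.05, 0, 0, 0, 0, 0], [0, 0, -0.15, 0, 0, 0], [0, 0, -0.2, 0, 0, 0], [0, 0, -0.2, 0, 0, 0], [0, 0, -0.1, 0, 0, 0], [0, 0.15, 0, 0, 0, 0], [0, 0.15, 0, 0, 0, 0], [0, 0, 0, 0, 0, 0], [0, 0, 0, 0, 0, 0]]]'

```text
t: 15.62
ee_pos: [0.4483, 0.0833, 0.2431]
eef_rot: [0.118, 3.138, -0.0]
force: [-0.4, -0.2, 0.5]
gripper_width: 0.004
gripper_force: 0.0
```

```bash
python3 go.py b -.090 .060 .155; python3 -c "
from h import *
cv2.imwrite('pics/r.png',cv2.resize(viewer.camera('side')[115:265,270:390,::-1],None,fx=3.3,fy=3.3,interpolation=cv2.INTER_CUBIC))"
```

```text
t 15.62 rot [-0.0002  0.0014  0.0029] shift [-0.0621 -0.0007  0.0881]
```

View pics/r.png

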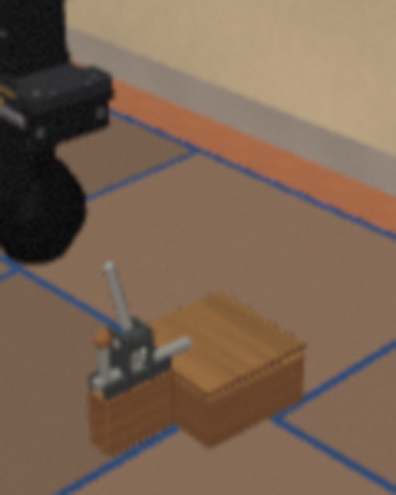

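The rod is home, with its tip lying over the shut flap and the knob next to the bracket. Next is the lever.

Scaled: -0.031 m / 0.2 = -0.155, 0.03 m / 0.2 = 0.15.

Request:
jog_arm --deltas '[[[-0.155, 0, 0, 0, 0, 0], [-0.155, 0, 0, 0, 0, 0], [0, 0, 0.15, 0, 0, 0], [0, 0, 0.15, 0, 0, 0], [0, 0, 0.14, 0, 0, 0], [0, 0, 0, 0, 0, 0], [0, 0, 0, 0, 0, 0]]]' --aperture 0 --force 40

```text
t: 16.25
ee_pos: [0.5086, 0.0767, 0.153]
eef_rot: [-0.124, -3.135, 0.001]
force: [0.9, 0.8, 0.3]
gripper_width: 0.006
gripper_force: 0.0
```

```bash
python3 go.py b -.090 -.012 .156
```

```text
t 16.25 rot [-0.0008 -0.0041 -0.001 ] shift [-0.0016 -0.0708 -0.003 ]
```

Request:
jog_arm --deltas '[[[0, -0.05, 0, 0, 0, 0], [0, -0.05, 0, 0, 0, 0], [0, -0.05, 0, 0, 0, 0], [0, -0.05, 0, 0, 0, 0], [0, -0.05, 0, 0, 0, 0], [0, -0.05, 0, 0, 0, 0], [0, -0.05, 0, 0, 0, 0], [0, 0, 0, 0, 0, 0]]]'

```text
t: 16.92
ee_pos: [0.5041, 0.0062, 0.1547]
eef_rot: [-0.125, -3.139, 0.001]
force: [-0.7, 0.8, 2.8]
gripper_width: 0.01
gripper_force: 1.1
```

```bash
python3 go.py b -.090 -.012 .156
```

```text
t 16.92 rot [-0.0006 -0.0004 -0.0016] shift [-0.0006 -0.0001 -0.0013]
```

Request:
jog_arm --deltas '[[[0, -0.03, 0.015, 0, 0, 0], [0, -0.03, 0.015, 0, 0, 0], [0, -0.02, 0.02, 0, 0, 0], [0, -0.015, 0.025, 0, 0, 0], [0, -0.015, 0.025, 0, 0, 0], [0, -0.01, 0.025, 0, 0, 0], [0, 0, 0, 0, 0, 0]]]'

```text
t: 17.5
ee_pos: [0.5013, -0.0162, 0.1276]
eef_rot: [-0.122, -3.136, 0.0]
force: [-0.2, 0.4, -0.3]
gripper_width: 0.005
gripper_force: 0.0
```

Request:
jog_arm --deltas '[[[0, -0.01, 0.025, 0, 0, 0], [0, -0.005, 0.025, 0, 0, 0], [0, 0, 0.02, 0, 0, 0], [0, 0, 0, 0, 0, 0], [0, 0, 0, 0, 0, 0]]]'

```text
t: 17.92
ee_pos: [0.5029, -0.0191, 0.119]
eef_rot: [0.121, 3.139, -0.001]
force: [-9.2, 0.5, 17.3]
gripper_width: 0.002
gripper_force: 8.8
```

```bash
python3 go.py b -.090 -.038 .119
```

```text
t 17.92 rot [-0.0005  0.0001  0.0006] shift [ 0.0002 -0.0008  0.    ]
```

Scaled: -0.04 m / 0.2 = -0.2, -0.03 m / 0.2 = -0.15.

Request:
jog_arm --deltas '[[[0, 0, -0.025, 0, 0, 0], [0, 0, -0.1, 0, 0, 0], [0, 0, -0.2, 0, 0, 0], [0, 0, -0.2, 0, 0, 0], [0, 0, -0.15, 0, 0, 0], [0.2, 0, 0, 0, 0, 0], [0.2, 0, 0, 0, 0, 0], [0.2, 0, 0, 0, 0, 0], [0.15, 0, 0, 0, 0, 0], [0, 0, 0, 0, 0, 0], [0, 0, 0, 0, 0, 0]]]'

```text
t: 18.83
ee_pos: [0.3522, -0.0072, 0.2508]
eef_rot: [0.122, 3.136, -0.001]
force: [0.9, -0.1, -0.6]
gripper_width: 0.001
gripper_force: 0.0
```

```bash
python3 -c "
from h import *
cv2.imwrite('pics/f_side.png',viewer.camera('side')[:,:,::-1])
cv2.imwrite('pics/f.png',cv2.resize(cv2.imread('pics/f_side.png')[120:340,220:490],None,fx=2.7,fy=2.7,interpolation=cv2.INTER_CUBIC))"
```

```text
(no output)
```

View pics/f.png

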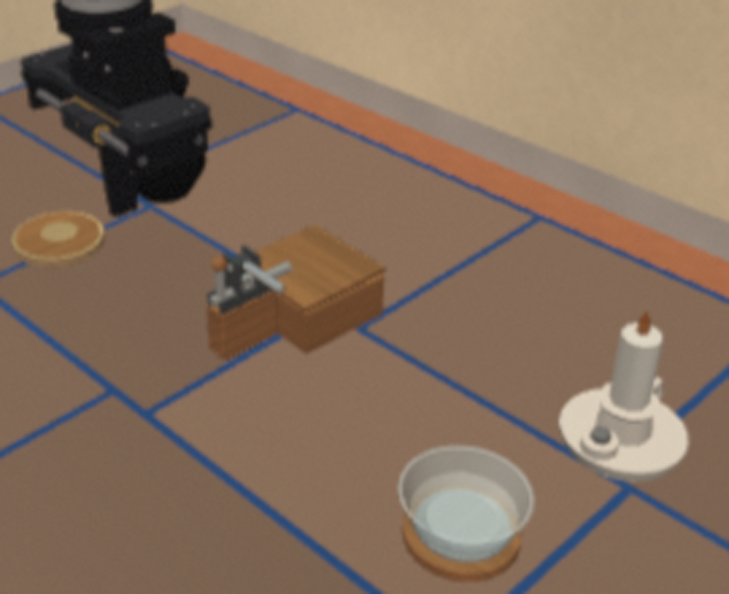

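The lever lies level towards -y at about (265,275), the rod is over the shut flap, and the vase, lantern and dish are where they started. I'm handing it in.

```bash
python3 -c "
from plant import arm, viewer, read_state
print(arm.job_done())"
```

```text
the job is handed in; nothing more can be done
None
```

The job is handed in at about 19 s: the tin is flat in the box, the flap is snapped shut, the rod is fully home and clamped by the lever, and the vase, lantern and dish were not touched.

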